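# Free the nest box lid's seam, then hold the lid open at the pointer

### The arm

A 6-joint arm with a two-finger parallel gripper is mounted at the origin on the work surface. World frame = base frame: x ahead of the robot, y to its left, z up, the work surface at z = 0. Lengths are in mm, angles in rad, forces in N, time in s.
With the tool pointing down it reaches from about 300 to 775 mm from the base axis. Payload 14.6 kg.
Tool frame: the origin (TCP) lies between the finger pads; the fingertips stand 8 mm ahead of it and the grasp point (between the pads) lies 11 mm behind it; z points along the fingers, y is the direction in which the jaws open and shut (so a half turn about z gives the same grasp; the last joint's range is limited). The gripper opens to 94 mm and grips with 3 to 60 N. Pads are 16 mm wide; open, the fingers measure 119 mm over their backs; the gripper's body (75 mm by 177 mm) begins 78 mm behind the grasp point.
Start: joints at [1.151, 0.3, 1.521, -0, 1.321, -0.067], TCP at [190.037, 516.116, 213.446] pointing down, gripper open.
Joint ranges: [-3.03, 3.03], [-0.79, 2.21], [0.23, 2.52], [-1.04, 4.18], [0, 3.07], [-2.55, 2.55]. Speed limits (rad/s): [2.22, 2.22, 2.57, 3.14, 3.14, 3.14].

### API

Orientations are given as [roll, pitch, yaw] about the fixed x, y, z axes, in that order (R = Rz(yaw) Ry(pitch) Rx(roll)).
In Python, from cell import manip gives the robot as it stands. The module is installed in compiled form; this text tells all that it offers.
- The arm moves only by the tool send_rows, never from a script. Its argument "series" is a list that holds one entry, the list of rows, each a list of 5 numbers: the opening, from 0 (shut) to 1 (fully open), then the shift along the tool's x, y, z in mm, then the turn about the tool's z in degrees. In form: [[[gripper, dx, dy, dz, roll], ...]]. A call has 1 to 10 rows; each row is the pose to reach, as a shift and turn from the pose commanded when the call began, along the tool's axes at that moment; what a row does not reach only later rows make up. A row lasts 1/10 s, in which the tool goes at most 50 mm and 8.59 degrees, less where a joint would pass 70% of its speed; a pose out of reach is approached as far as the arm can. A call with a gripper value outside its range is refused whole. The fingers move at their own pace and stop on an object; "newtons" is the grip in N (left out, the last holds). Time passes only in rows, so rows that repeat a pose let the fingers close. It gives the time, the measured TCP pose, the force and the opening at its end, in the units of the state.
- manip.read_state(): the state, without advancing time (a new reading comes with each control period).
- manip.camera(name): name is "scene" or "top" or "wrist"; returns a dict with "img" (480x640x3 uint8, red, green, blue), "vfov" (degrees; the focal length in pixels is half the picture's height over the tangent of half this angle, whatever the lens; pixels are square), "cx", "cy" (the principal point, pixels), "pose" (4x4, takes a point from camera to world coordinates); the wrist camera has in their place "T_tool_cam" (4x4, takes a point from camera to tool coordinates, whose origin is the TCP and whose axes are the flange's). Camera axes: x right, y down, z forward; pixel columns grow to the right and rows downward; lengths in mm; the calibration is good to about 2 mm. A picture is of the moment at which its call begins: read the wrist's pose just before it. There is no depth.
- manip.sign_off(): hands the job in, once; it reports no verdict.
Trained networks look in a picture, given as the dict that the camera call returned (one of the last four; its "shot" number tells which), for a name from the list of things; names that differ only in an ending like _2 or _b are one class to them, and where a whole thing is asked for, a point or a joint stands for the part that bears it (a point fixed in the world has none). Each returns a list of dicts, best first, with "conf" (0 to 1); they miss things now and then, are a little off and sometimes report something else, mostly with a low value. They report only what shows in the picture. A call takes as long as a camera call. They do not tell look-alikes from the thing itself.
- manip.find_in(target, picture): "rect" ([left, top, width, height] in pixels, round what is visible of it).
- manip.silhouettes(target, picture): "pixels" (480x640 bool, what is visible of it) and "rect" ([left, top, width, height] in pixels, round what is visible of it).
The state is a dict: "clock": time; "joints": joint angles; "qd": joint speeds; "effort": joint torques, N m; "eef_pos": TCP position; "eef_rot": TCP orientation; "wrist_force": force on the tool from outside, world axes, zero at the start; "moment": the same for the moment, N m; "finger_gap": finger opening in mm.
Only numpy, scipy, OpenCV 4.12 (cv2) and the standard library are available. Lean on these libraries where they do the work, as an engineer would, in place of code of your own. Each camera call takes 0.05 s, during which the arm holds its last target. There are 200 camera calls.

### The job

At the forest field station, open a nest box for inspection. Take the seam pick out of its wooden stand, run its tip down in the open seam at the lid's free edge, slowly (about 3 cm a second), over its whole length from the end on the steel pointer's side to the other end, and put the pick back in its stand. Then raise the lid by its round handle until it lines up with the steel pointer, and finish while still holding it there with the gripper; leave the pointer, mug, jar and dish where they are.

Things in the scene. Friction and masses are not known exactly. Their poses are not given: they have to be found in the camera images.
- nestbox: Wooden nest box fixed to the table, 200 (x) x 220 (y) x 104 mm high; origin under its centre, z up. Its lid is hinged on the -x side (robot's side), axis along y at x = -90, z = 98 mm. At the +x side a 15 mm lip is flush with the lid's top (z = 104); between lid and lip lies the open seam, a straight groove along y, 12 mm wide, 140 mm long, 12 mm deep, its middle at x = 79 mm.
- seam_start (a point): Point on the seam's floor (92 mm above the table), middle of its width, 8 mm from its end on the pointer's side (+y of the box); axes as the box's. The top faces of lid and lip are 12 mm above it.
- seam_end (a point): The like point at the other end (-y of the box), 124 mm from seam_start.
- lid (a joint): Angle of the lid, rad: 0 shut, grows as its free edge rises; up to 1.5. The lid is a wooden board 163 x 200 x 12 mm (about 0.3 kg) on a free-swinging hinge: it falls shut when let go.
- lid_handle (a point): Centre of the lid's handle: a dark steel disc on edge, 36 mm across, 16 mm thick along the hinge direction (box y), on a stem; pinch it from above across its thickness. 34 mm above the lid's top, mid-width; from the hinge axis 125 mm along the lid and 40 mm out of it (box x and z when shut). Axes turn with the lid: x from hinge to free edge, z out of its top.
- pointer (a joint): Angle of the steel pointer, rad, measured as the lid's: 0 level, grows upwards; set between 0.5 and 0.8. A flat strip 4 x 10 mm on the lid's hinge axis, outside the box at +y; stays put by friction. The lid lines up with it when both angles are equal. A thin fixed steel arc (135 mm radius, level to 52 degrees, box y = 115 mm) is beside it; both reach 205 mm above the table.
- pointer_tip (a point): Tip of the pointer, 144 mm from the hinge axis, at y = 121 mm of the box; its x axis points along the pointer away from the hinge.
- pick_handle (a point): Grip point on the axis of the upright seam pick, 145 mm long, 60 g: on top a round wooden handle 16 mm thick, 75 mm long (this point is 112 mm above the tip, 33 mm below the top), then a steel collar 32 mm across, 5 mm thick (65 to 70 mm above the tip), a 10 mm shank and a 5 mm thick tip 27 mm long. z runs up the pick.
- pick_tip (a point): The lower end of the pick's tip; in the stand it is hidden, 65 mm below the stand's top.
- stand_hole0 (a point): Centre of the mouth of the round hole (17 mm wide, open to the table) in the top of the pick's stand, a dark wooden block 64 x 64 x 75 mm fixed to the table, to the left or the right of the nest box. The pick hangs in it upright, its collar resting on the top.
- mug: White mug, 80 mm across, 85 mm high, handle at its +y; origin under its centre. Bystander, on the other side of the box from the stand.
- jar: Glass jar with steel cap, 60 mm across, 80 mm high; origin under its centre. Bystander.
- dish: White shallow dish, 90 mm across, 16 mm high; origin under its centre. Bystander.
Not all that is in view belongs to the job. Of the things that look like the part that bears pick_handle, the smallest one is meant.

How it is judged (in metres and radians):
On the way, in this order (a step that is already met when the one before it is completed fails the run):
1. pick tip in the seam at the end beside the pointer (x of pick_tip in the frame of seam_start between -0.008 and 0.008 m and z of pick_tip in the frame of seam_start between -0.006 and 0.008 m and y of pick_tip in the frame of seam_start between -0.01 and 0.012 m), for 0.05 s.
2. pick tip in the seam a quarter of the way along (x of pick_tip in the frame of seam_start between -0.008 and 0.008 m and z of pick_tip in the frame of seam_start between -0.006 and 0.008 m and y of pick_tip in the frame of seam_start between -0.039 and -0.023 m), for 0.05 s.
3. pick tip in the seam half of the way along (x of pick_tip in the frame of seam_start between -0.008 and 0.008 m and z of pick_tip in the frame of seam_start between -0.006 and 0.008 m and y of pick_tip in the frame of seam_start between -0.07 and -0.054 m), for 0.05 s.
4. pick tip in the seam three quarters of the way along (x of pick_tip in the frame of seam_start between -0.008 and 0.008 m and z of pick_tip in the frame of seam_start between -0.006 and 0.008 m and y of pick_tip in the frame of seam_start between -0.101 and -0.085 m), for 0.05 s.
5. pick tip in the seam at the other end (x of pick_tip in the frame of seam_start between -0.008 and 0.008 m and z of pick_tip in the frame of seam_start between -0.006 and 0.008 m and y of pick_tip in the frame of seam_start between -0.136 and -0.114 m), for 0.05 s.
6. pick back in its stand, let go, lid still shut (horizontal distance between pick_tip and stand_hole0 below 0.008 m and z of pick_tip in the frame of stand_hole0 below -0.061 m and angle between pick_tip's own z axis and vertical below 0.1 rad and contact force between the fingers and pick below 0.05 N and value of joint lid below 0.1 rad), for 0.2 s.
At the end, for the whole second after the job is handed in: The lid is held still by the fingers on its handle, within 0.08 rad (4.6 degrees) of the pointer (under 0.1 rad/s), and the pick stands upright in its stand: axis within 8 mm of the hole's, collar within 4 mm of the top (horizontal distance between pick_tip and stand_hole0 below 0.008 m and z of pick_tip in the frame of stand_hole0 below -0.061 m and angle between pick_tip's own z axis and vertical below 0.1 rad and angle between the x axis of lid_handle and the x axis of pointer_tip, either way round below 0.08 rad and value of joint lid above 0.35 rad and velocity of joint lid between -0.1 and 0.1 rad/s and (contact force between the fingers and lid_c2 above 0.5 N or contact force between the fingers and lid_c1 above 0.5 N) and contact force between pick and lid below 0.05 N); the arm keeps its last pose, push and grip.
It fails at once if the pick is rushed along the seam (over 0.12 m/s with its tip in it, between the ends) (x of pick_tip in the frame of seam_start between -0.008 and 0.008 m and z of pick_tip in the frame of seam_start between -0.006 and 0.008 m and y of pick_tip in the frame of seam_start between -0.105 and -0.019 m and linear speed of pick above 0.12 m/s).
It fails at once if the pointer is moved (distance of pointer_tip from where it was at the start of the episode above 0.012 m).
It fails at once if mug disturbed (distance of mug from where it was at the start of the episode above 0.025 m or angle between mug's own z axis and vertical above 0.5 rad).
It fails at once if jar disturbed (distance of jar from where it was at the start of the episode above 0.025 m or angle between jar's own z axis and vertical above 0.5 rad).
It fails at once if dish disturbed (distance of dish from where it was at the start of the episode above 0.025 m or angle between dish's own z axis and vertical above 0.5 rad).
It also fails if it takes over 72 s, if anything falls off the work surface, if the arm or the gripper's body presses on something with over 40 N, if the wrist force passes 120 N, or if a joint passes its speed limit or range.

## Working session

There is one attempt and no reset: what is moved stays moved. The work goes in short steps, Python scripts to look and compute and a tool call to move; the robot and the scene stay as the last step left them, time stands still between calls to the robot, and variables do not carry over. Pictures are saved under pics/ and viewed, about 8 in all and at most 12, crops included, and the job is handed in when it is done.

Besides the shell and the picture viewer there is one more tool, called after ">>>" in YAML: its name, and indented under it one key for each argument. send_rows: Moves the arm, as the interface text tells. Its arguments: {"type":"object","properties":{"series":{"type":"array"},"newtons":{"type":"number"}},"required":["series"]}

```bash
mkdir -p pics; cat > h.py <<'E'
import numpy as np, cv2
from cell import manip
from scipy.spatial.transform import Rotation as R
def f_of(c): return c['img'].shape[0]/2/np.tan(np.radians(c['vfov'])/2)
def ray(c,u,v,P=None):
    P=np.array(c['pose']) if P is None else P
    f=f_of(c); d=P[:3,:3]@np.array([(u-c['cx'])/f,(v-c['cy'])/f,1]); return P[:3,3],d
def onz(c,u,v,z,P=None):
    o,d=ray(c,u,v,P); return o+d*(z-o[2])/d[2]
def proj(c,X,P=None):
    P=np.array(c['pose']) if P is None else P
    X=np.atleast_2d(X); q=(X-P[:3,3])@P[:3,:3]; f=f_of(c)
    return np.c_[c['cx']+f*q[:,0]/q[:,2],c['cy']+f*q[:,1]/q[:,2]]
def wrist():
    s=manip.read_state(); T=np.eye(4); T[:3,:3]=R.from_euler('xyz',s['eef_rot']).as_matrix(); T[:3,3]=s['eef_pos']
    c=manip.camera('wrist'); return c,T@np.array(c['T_tool_cam']),s
def save(c,n,crop=None,k=1):
    i=c['img'][...,::-1]
    if crop: x,y,w,h=crop; i=i[y:y+h,x:x+w]
    cv2.imwrite('pics/'+n,cv2.resize(i,None,fx=k,fy=k))
E
python3 - <<'E'
from h import *
s=manip.read_state(); print(s)
for n in ('top','scene'):
    c=manip.camera(n); save(c,n+'0.png'); print(n,c['vfov'],c['cx'],c['cy'],np.round(c['pose'],3).tolist())
    for t in ('nestbox','lid','lid_handle','pointer','pick_handle','stand_hole0','mug','jar','dish'):
        try: print(t,[(np.round(d['rect']).tolist(),round(d['conf'],2)) for d in manip.find_in(t,c)][:5])
        except Exception as e: print(t,e)
E
```

```text
{'clock': 0.0, 'joints': array([ 1.15137483e+00,  3.00446218e-01,  1.52157708e+00, -1.41810342e-05,
        1.32068780e+00, -6.65764074e-02]), 'qd': array([ 0.00137921,  0.00093695, -0.00198198, -0.00113   , -0.00099906,
       -0.00110496]), 'effort': array([-1.22821719e-03, -5.31813240e+01, -3.52726400e+01,  7.07238447e-02,
        2.45099002e-02, -9.60528519e-05]), 'eef_pos': array([189.9552585 , 515.89053888, 212.90166267]), 'eef_rot': array([-3.14047577e+00, -6.07016353e-05,  2.78875105e+00]), 'wrist_force': array([-0.35221514, -0.09249725,  0.87239409]), 'moment': array([-0.03377007, -0.02308539, -0.00232587]), 'finger_gap': 94.12448513477173}
top 44.809707112490614 325.5470604873195 238.66487417821506 [[0.029, -0.988, 0.155, 390.007], [-0.999, -0.034, -0.028, 16.705], [0.033, -0.154, -0.988, 1189.429], [0.0, 0.0, 0.0, 1.0]]
nestbox [([279.0, 204.0, 132.0, 117.0], 0.94)]
lid [([292.0, 221.0, 113.0, 95.0], 0.69)]
lid_handle [([295.0, 218.0, 111.0, 94.0], 0.96)]
pointer [([284.0, 252.0, 6.0, 68.0], 0.53)]
pick_handle [([115.0, 293.0, 34.0, 26.0], 0.71), ([144.0, 250.0, 23.0, 15.0], 0.67), ([125.0, 191.0, 35.0, 33.0], 0.57)]
stand_hole0 [([138.0, 242.0, 49.0, 39.0], 0.62)]
mug [([436.0, 282.0, 51.0, 58.0], 0.65)]
jar [([183.0, 148.0, 38.0, 37.0], 0.85)]
dish [([398.0, 161.0, 42.0, 39.0], 0.6)]
scene 52.5176066005267 316.6137023300177 238.62982844292145 [[-0.493, 0.652, -0.577, 1107.538], [0.87, 0.384, -0.31, 284.42], [0.02, -0.654, -0.756, 847.174], [0.0, 0.0, 0.0, 1.0]]
nestbox [([237.0, 190.0, 142.0, 119.0], 0.89)]
lid [([249.0, 188.0, 114.0, 78.0], 0.55)]
lid_handle [([249.0, 185.0, 113.0, 81.0], 0.68)]
pointer [([361.0, 212.0, 22.0, 12.0], 0.44)]
pick_handle [([466.0, 276.0, 25.0, 38.0], 0.91), ([460.0, 305.0, 36.0, 62.0], 0.65)]
stand_hole0 [([444.0, 289.0, 53.0, 51.0], 0.78)]
mug [([221.0, 163.0, 37.0, 51.0], 0.89)]
jar [([380.0, 356.0, 38.0, 50.0], 0.73)]
dish []
```

View pics/top0.png

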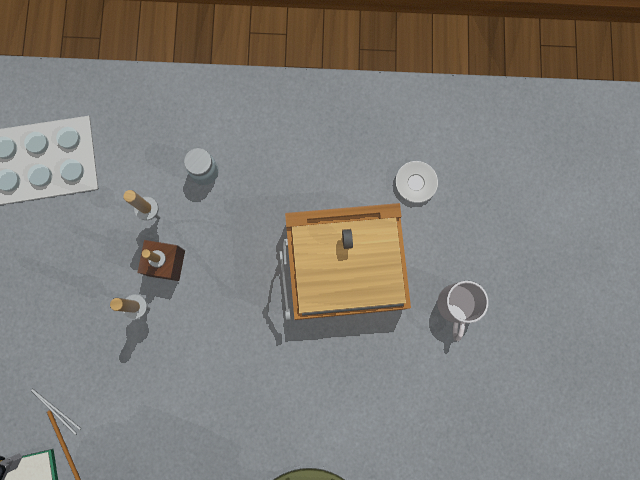

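View pics/scene0.png

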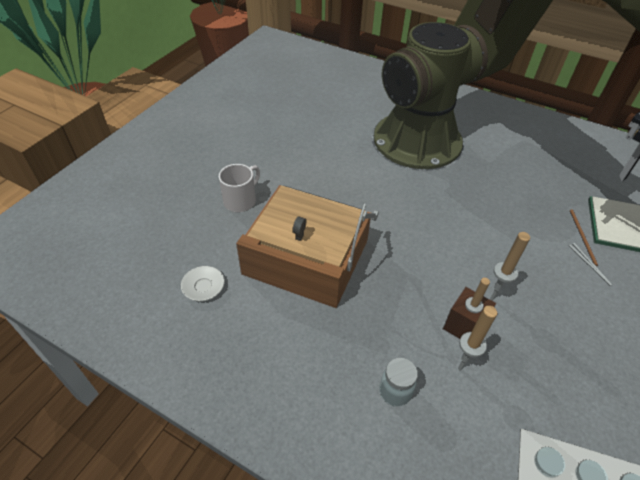

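The top view shows the stand at about (161,260). It holds the smallest pick (top 147,254, collar 156,259) between two larger look-alikes. The nest box is in the middle with its seam running (307,219)–(380,214), and the pointer and arc are on its left (+y). The scene view agrees.

```bash
python3 - <<'E'
from h import *
c=manip.camera('top'); np.set_printoptions(precision=1,suppress=True)
for n,u,v,z in [('picktop',147,254,155),('collar',156.5,259,78),('seamL',307,219,104),('seamR',380,214,104),('lipL',286,213,104),('lipR',400,205,104),('hR',410,308,104),('hL',292.5,319,104),('handle',347.5,230,156),('dec1top',130,196,190),('dec1col',147,208,75),('dec2col',135,305,75),('jar',199,160,80)]:
    print(n,onz(c,u,v,z))
d=manip.silhouettes('stand_hole0',c)[0]; print('stand',onz(c,*[x.mean() for x in np.nonzero(d['pixels'])[::-1]],60))
s=manip.camera('scene')
for n,u,v,z in [('picktop',482,283,155),('collar',475,303,78)]: print(n,onz(s,u,v,z))
E
```

```text
picktop [513.6 303.  155. ]
collar [513.8 305.7  78. ]
seamL [596.4  21.9 104. ]
seamR [ 611.  -116.8  104. ]
lipL [606.6  62.1 104. ]
lipR [ 629.9 -154.9  104. ]
hR [ 434.6 -175.4  104. ]
hL [407.9  42.3 104. ]
handle [568.9 -52.  156. ]
dec1top [609.9 330.3 190. ]
dec1col [612.7 331.9  75. ]
dec2col [425.8 340.2  75. ]
jar [710.9 237.1  80. ]
stand [512.2 296.4  60. ]
picktop [521.7 302.6 155. ]
collar [508.9 306.9  78. ]
```

>>> send_rows:
  series:
    - [[1,0,0,-40,0],[1,0,0,-80,-5],[1,-48,-11,-80,-10],[1,-96,-22,-80,-15],[1,-144,-33,-80,-20],[1,-192,-44,-80,-26],[1,-240,-55,-80,-26],[1,-288,-66,-80,-26],[1,-335,-77,-80,-26],[1,-377,-87,-80,-26]]

```text
clock: 2.15
eef_pos: [515.4, 302.6, 293.4]
eef_rot: [-3.142, 0.0, -3.041]
wrist_force: [0.3, 0.5, 0.2]
finger_gap: 94.1
```

```bash
python3 - <<'E'
from h import *
np.set_printoptions(precision=1,suppress=True)
c,P,s=wrist(); print(s['clock'],s['eef_pos'],np.degrees(s['eef_rot']),s['qd'])
c,P,s=wrist(); print(s['eef_pos'],P); save(c,'w1.png')
for t in ('pick_handle','stand_hole0'):
    print(t,[(np.round(d['rect']).tolist(),round(d['conf'],2)) for d in manip.find_in(t,c)][:5])
print(proj(c,[[513.7,304,155],[513.7,304,77.5]],P))
E
```

```text
2.15 [515.4 302.6 293.4] [-180.     0.  -174.2] [-0.6  0.4 -0.6  0.   0.1 -0.6]
[519.2 299.1 292.7] [[ -0.1   1.    0.3 434.4]
 [  1.    0.1   0.  292. ]
 [ -0.    0.3  -1.  463.4]
 [  0.    0.    0.    1. ]]
pick_handle [([314.0, 268.0, 49.0, 111.0], 0.74), ([306.0, 183.0, 32.0, 47.0], 0.63), ([345.0, 70.0, 69.0, 58.0], 0.55)]
stand_hole0 [([286.0, 150.0, 84.0, 88.0], 0.93)]
[[320.3 220.3]
 [319.2 199.1]]
```

View pics/w1.png

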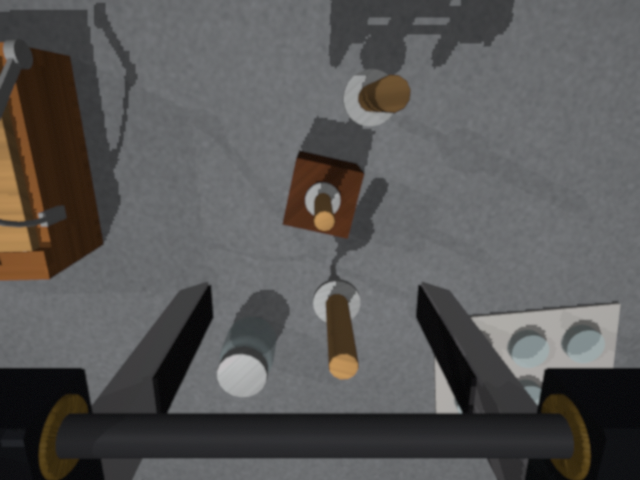

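The wrist view shows the small pick in the stand (top 324,221, collar 322,200), within a few pixels of the prediction. The large look-alikes are well clear. I'll recheck now the arm has settled.

```bash
python3 - <<'E'
from h import *
np.set_printoptions(precision=2,suppress=True)
for i in range(3): c,P,s=wrist()
print(s['eef_pos'],s['eef_rot'],f_of(c))
print(proj(c,[[513.7,304,155],[513.7,304,77.5]],P))
g=c['img'].astype(int); 
w=g[170:225,290:360]; m=(w.min(2)>140)&(w.max(2)-w.min(2)<30); y,x=np.nonzero(m); print('collar bbox',x.min()+290,x.max()+290,y.min()+170,y.max()+170)
w=g[200:245,300:350]; m=(w[...,0]>150)&(w[...,0]-w[...,2]>50); y,x=np.nonzero(m); print('top bbox',x.min()+300,x.max()+300,y.min()+200,y.max()+200)
u,v=(x.min()+x.max())/2+300.,(y.min()+y.max())/2+200; print(u,v,onz(c,u,v,155,P))
print(manip.find_in('pick_handle',c))
save(c,'w1b.png')
E
```

```text
[513.12 304.8  293.54] [ 3.14 -0.   -3.04] 425.91547679601797
[[311.66 227.1 ]
 [312.12 204.8 ]]
collar bbox 299 331 190 217
top bbox 306 324 219 236
315.0 227.5 [513.75 306.54 155.  ]
[{'rect': [298.3, 190.0, 33.8, 46.7], 'conf': 0.72}, {'rect': [305.8, 270.1, 48.2, 118.6], 'conf': 0.59}]
```

>>> send_rows:
  series:
    - [[1,-1,1.5,45,0],[1,-1,1.5,90,0],[1,-1,1.5,130,0],[1,-1,1.5,160,0],[1,-1,1.5,182,0],[1,-1,1.5,182,0],[0,-1,1.5,182,0],[0,-1,1.5,182,0],[0,-1,1.5,182,0],[0,-1,1.5,182,0]]
  newtons: 25

```text
clock: 3.55
eef_pos: [514.9, 306.0, 112.4]
eef_rot: [3.141, 0.001, -3.041]
wrist_force: [-0.1, 0.5, 0.0]
finger_gap: 65.3
```

>>> send_rows:
  series:
    - [[0,0,0,0,0],[0,0,0,0,0],[0,0,0,0,0],[0,0,0,0,0]]

```text
clock: 3.95
eef_pos: [514.6, 305.8, 111.4]
eef_rot: [-3.142, -0.0, -3.041]
wrist_force: [0.2, 0.2, -1.0]
finger_gap: 33.1
```

>>> send_rows:
  series:
    - [[0,0,0,0,0],[0,0,0,0,0],[0,0,0,0,0],[0,0,0,0,0],[0,0,0,0,0]]

```text
clock: 4.45
eef_pos: [514.6, 305.8, 111.4]
eef_rot: [-3.142, -0.0, -3.041]
wrist_force: [0.2, 0.6, 0.2]
finger_gap: 15.6
```

```bash
python3 - <<'E'
from h import *
np.set_printoptions(precision=2,suppress=True)
c,P,s=wrist(); print(s['eef_pos'],s['eef_rot'],s['wrist_force'],s['finger_gap'])
E
```

```text
[514.6  305.78 111.42] [-3.14 -0.   -3.04] [0.15 0.62 0.19] 15.644584257535527
```

>>> send_rows:
  series:
    - [[0,0,0,-20,0],[0,0,0,-60,0],[0,0,0,-105,0],[0,0,0,-150,0],[0,0,0,-190,0],[0,0,0,-230,0],[0,-6,-35,-230,0],[0,-13,-75,-230,0],[0,-20,-115,-230,0],[0,-27,-155,-230,0]]

```text
clock: 5.5
eef_pos: [557.2, 152.8, 341.5]
eef_rot: [-3.142, -0.0, -3.04]
wrist_force: [1.0, 0.3, -0.7]
finger_gap: 15.3
```

>>> send_rows:
  series:
    - [[0,-7,-40,0,0],[0,-14,-80,0,0],[0,-21,-120,0,0],[0,-26,-143.5,0,0],[0,-26,-143.5,40,0],[0,-26,-143.5,80,0],[0,-26,-143.5,90,0],[0,-26,-143.5,90,0],[0,-26,-143.5,90,0]]

```text
clock: 6.4
eef_pos: [598.0, 14.3, 253.6]
eef_rot: [-3.141, 0.002, -3.04]
wrist_force: [0.0, -0.4, -0.9]
finger_gap: 16.0
```

```bash
python3 - <<'E'
from h import *
np.set_printoptions(precision=2,suppress=True)
c,P,s=wrist();c,P,s=wrist(); print(s['clock'],s['eef_pos'],s['eef_rot'],s['wrist_force'],s['finger_gap'])
t=s['eef_pos']; tip=t-[0,0,101.4]
def B(x,y,z): a=.106; return np.array([525.1+x*np.cos(a)-y*np.sin(a),-55.9+x*np.sin(a)+y*np.cos(a),z])
print('tip',tip,proj(c,tip,P),'start',proj(c,[B(79,62,92)],P),'seam ends',proj(c,[B(79,70,104),B(79,-70,104)],P))
save(c,'w2.png')
E
```

```text
6.45 [598.12  14.31 253.83] [-3.14  0.   -3.04] [ 0.26  1.   -0.95] 15.46829474133686
tip [598.12  14.31 152.43] [[312.72 240.74]] start [[312.88 216.91]] seam ends [[323.12 220.7 ]
 [143.07 221.15]]
```

View pics/w2.png

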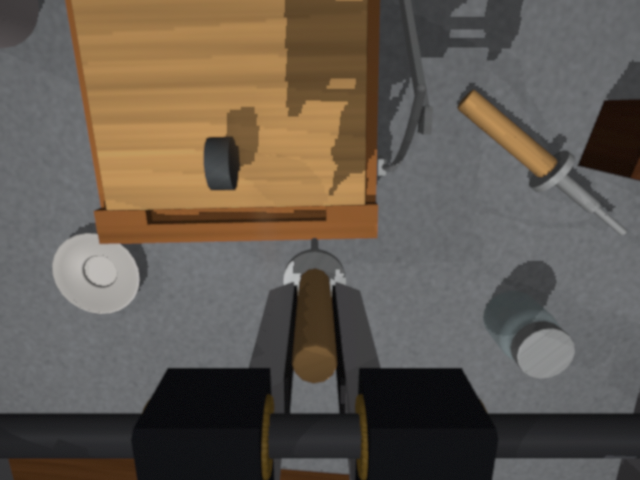

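The held pick's tip is at (314,240) as predicted. The seam shows at about (147–326, 215). One look-alike now lies on the table at (470,100)–(625,232). It isn't judged and doesn't block the stand. I'll zoom in on the seam.

```bash
python3 - <<'E'
from h import *
np.set_printoptions(precision=2,suppress=True)
c,P,s=wrist(); print(s['eef_pos'])
i=cv2.resize(c['img'][190:260,130:350,::-1],None,fx=3.6,fy=6,interpolation=cv2.INTER_CUBIC); cv2.imwrite('pics/w2c.png',i)
g=c['img'].astype(int).sum(2)
for u in (190,230,270,300): print(u,g[198:246,u].tolist())
for v in (213,216,219): print(v,g[v,138:160].tolist(),g[v,315:340].tolist())
for u,v in((470,100),(553,170),(625,232)): print(onz(c,u,v,15,P))
E
```

```text
[598.08  14.32 253.65]
190 [399, 402, 402, 400, 398, 400, 398, 396, 391, 368, 333, 295, 278, 277, 277, 272, 245, 194, 166, 163, 159, 145, 122, 109, 114, 160, 219, 261, 275, 280, 277, 277, 275, 270, 265, 260, 256, 258, 260, 265, 269, 276, 283, 297, 319, 338, 342, 340]
230 [407, 409, 409, 409, 411, 412, 409, 404, 384, 335, 283, 272, 268, 235, 192, 167, 166, 166, 167, 165, 153, 131, 112, 119, 163, 224, 267, 282, 283, 283, 283, 280, 275, 271, 268, 268, 267, 267, 274, 281, 285, 289, 297, 317, 333, 340, 343, 342]
270 [387, 391, 397, 406, 411, 410, 404, 391, 355, 315, 294, 291, 291, 284, 259, 220, 197, 196, 194, 188, 174, 157, 154, 182, 230, 271, 289, 293, 293, 293, 290, 286, 282, 281, 279, 280, 283, 285, 292, 293, 295, 300, 315, 324, 327, 329, 329, 333]
300 [392, 393, 395, 397, 394, 392, 382, 358, 322, 294, 277, 242, 195, 169, 174, 174, 172, 173, 168, 150, 124, 110, 139, 202, 259, 280, 285, 287, 288, 286, 280, 276, 272, 272, 271, 275, 278, 283, 285, 288, 292, 305, 320, 330, 334, 332, 329, 324]
213 [274, 276, 275, 279, 275, 269, 246, 194, 134, 93, 88, 88, 99, 117, 135, 144, 149, 167, 208, 244, 258, 261] [167, 163, 162, 161, 160, 168, 167, 170, 167, 168, 186, 219, 256, 272, 273, 276, 276, 275, 276, 275, 273, 275, 274, 273, 276]
216 [276, 275, 275, 277, 279, 274, 266, 227, 162, 105, 90, 88, 93, 108, 129, 139, 147, 145, 146, 150, 152, 151] [168, 166, 161, 161, 161, 160, 162, 157, 160, 162, 178, 217, 255, 272, 274, 277, 278, 276, 276, 275, 277, 276, 276, 276, 272]
219 [278, 278, 277, 278, 279, 275, 268, 243, 185, 126, 96, 87, 90, 106, 120, 136, 140, 144, 141, 141, 142, 139] [114, 110, 114, 113, 117, 115, 117, 115, 117, 124, 153, 205, 254, 273, 277, 276, 275, 277, 276, 276, 276, 276, 279, 277, 276]
[492.1  147.49  15.  ]
[546.7  239.95  15.  ]
[599.78 328.05  15.  ]
```

View pics/w2c.png

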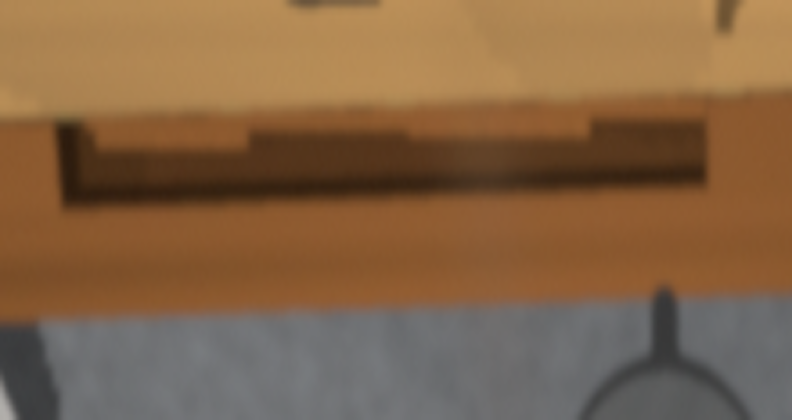

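```bash
python3 - <<'E'
from h import *
np.set_printoptions(precision=2,suppress=True)
c,P,s=wrist(); print(s['eef_pos'],s['eef_rot'])
L=onz(c,146.8,224.5,104,P); Rr=onz(c,326.2,220.3,104,P); a=onz(c,190,223.7,104,P); b=onz(c,300,220.9,104,P)
d=Rr-L; n=np.hypot(*d[:2]); e=d/n; th=np.arctan2(-e[0],e[1]); print(L,Rr,a,b,'len',n,'yaw',np.degrees(th), np.degrees(np.arctan2(-(b-a)[0],(b-a)[1])))
m=(L+Rr)/2; X=np.array([np.cos(th),np.sin(th),0]); m=m-6*X; print('mid',m,'start',m+62*e,'end',m-62*e,'box',m-79*X)
# tip via visible tip pixel
tx=(314.5,239); o=onz(c,*tx,s['eef_pos'][2]-101.4,P); print('tip obs',o)
x=R.from_euler('xyz',s['eef_rot']).as_matrix(); print(x)
g=c['img'].astype(int).sum(2); print(g[236:246,306:322])
E
```

```text
[597.95  14.3  253.34] [-3.14  0.   -3.04]
[ 613.08 -114.12  104.  ] [595.32  24.37 104.  ] [608.97 -80.69 104.  ] [597.9   4.2 104. ] len 139.62560064983106 yaw 7.308021687325703 7.428864328530084
mid [598.25 -45.63 104.  ] start [590.37  15.86 104.  ] end [ 606.14 -107.13  104.  ] box [519.89 -55.68 104.  ]
tip obs [596.58  15.36 151.94]
[[-0.99 -0.1   0.  ]
 [-0.1   0.99 -0.  ]
 [-0.   -0.   -1.  ]]
[[284 286 287 286 285 282 281 276 277 276 276 282 282 284 282 281]
 [289 286 290 287 286 277 265 256 251 253 261 277 282 285 286 284]
 [290 290 291 288 280 258 236 215 206 212 233 260 278 287 290 290]
 [294 296 299 293 274 240 202 183 175 177 200 235 271 292 302 302]
 [309 310 311 305 277 227 185 171 167 167 184 218 266 300 313 313]
 [314 319 320 311 276 222 183 167 165 166 177 210 265 305 317 320]
 [319 321 324 315 278 218 179 168 171 168 175 206 258 302 320 322]
 [315 320 324 318 283 220 180 170 169 168 174 201 253 300 318 319]
 [312 317 322 319 280 222 180 170 170 173 176 201 255 300 315 316]
 [312 316 324 321 283 222 179 171 168 167 177 202 251 295 314 316]]
```

>>> send_rows:
  series:
    - [[0,8,1.5,10,0],[0,8,1.5,25,0],[0,8,1.5,38,0],[0,8,1.5,38,0],[0,8,1.5,38,0]]

```text
clock: 7.1
eef_pos: [589.5, 14.8, 213.9]
eef_rot: [-3.142, 0.0, -3.041]
wrist_force: [-0.2, 0.6, -0.3]
finger_gap: 15.8
```

```bash
python3 - <<'E'
from h import *
c,P,s=wrist();c,P,s=wrist(); print(s['eef_pos'],s['wrist_force'])
i=cv2.resize(c['img'][180:290,230:390,::-1],None,fx=5,fy=5,interpolation=cv2.INTER_CUBIC); cv2.imwrite('pics/w3c.png',i)
E
```

```text
[589.6509993   14.86069842 214.18112049] [ 0.52816998  0.37850182 -0.28607058]
```

View pics/w3c.png

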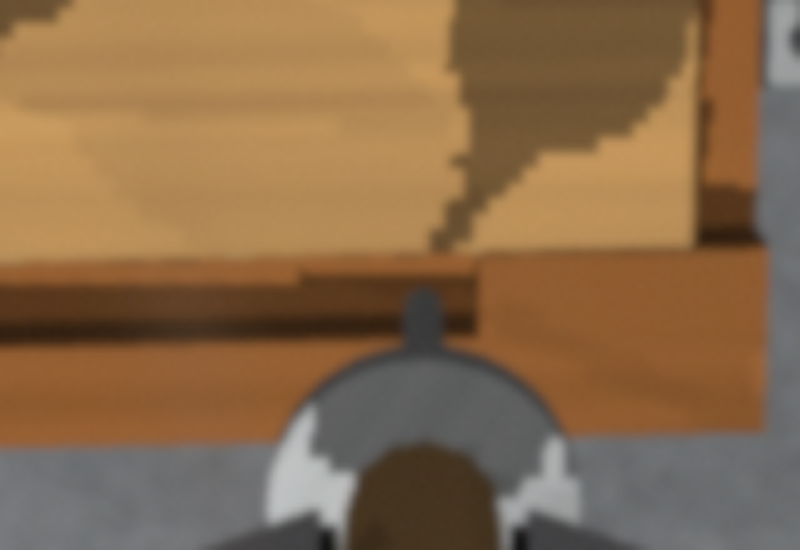

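>>> send_rows:
  series:
    - [[0,-1,0,4,0],[0,-1,0,8,0],[0,-1,0,12,0],[0,-1,0,15,0],[0,-1,0,17.5,0],[0,-1,0,17.5,0],[0,-1,0,17.5,0]]

```text
clock: 7.9
eef_pos: [590.3, 15.0, 196.0]
eef_rot: [3.142, 0.0, -3.041]
wrist_force: [-0.0, -0.4, -0.7]
finger_gap: 15.6
```

```bash
python3 - <<'E'
from h import *
c,P,s=wrist();c,P,s=wrist(); print(s['eef_pos'],s['wrist_force'],s['moment'])
i=cv2.resize(c['img'][180:290,230:390,::-1],None,fx=5,fy=5,interpolation=cv2.INTER_CUBIC); cv2.imwrite('pics/w4c.png',i)
E
```

```text
[590.37599573  14.94461687 196.09664722] [-0.62971815  0.58531349 -0.2226928 ] [-0.00917925  0.00338565 -0.00948792]
```

View pics/w4c.png

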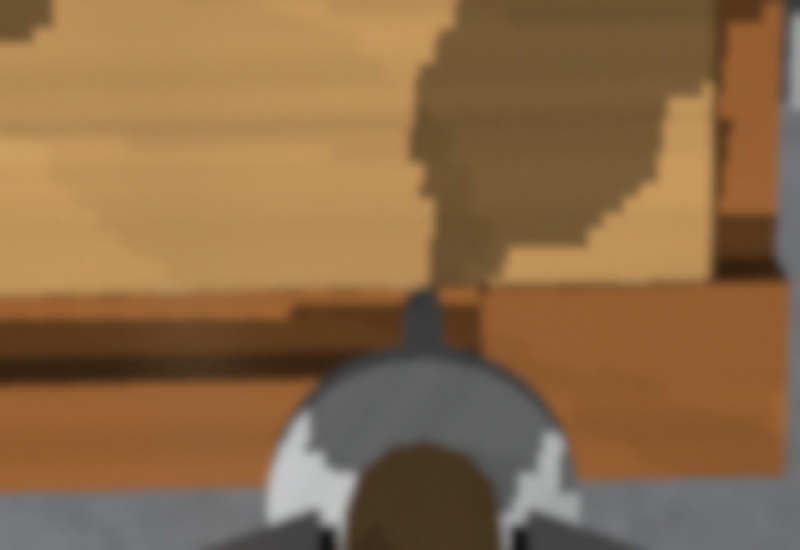

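>>> send_rows:
  series:
    - [[0,-0.1,-3,0,0],[0,-0.2,-6,0,0],[0,-0.2,-9,0,0],[0,-0.3,-12,0,0],[0,-0.4,-15,0,0],[0,-0.5,-18,0,0],[0,-0.6,-21,0,0],[0,-0.6,-24,0,0],[0,-0.7,-27,0,0],[0,-0.8,-30,0,0]]

```text
clock: 9.0
eef_pos: [594.2, -15.1, 196.0]
eef_rot: [3.142, -0.0, -3.041]
wrist_force: [0.4, 0.6, -0.5]
finger_gap: 15.6
```

>>> send_rows:
  series:
    - [[0,-0.1,-3,0,0],[0,-0.2,-6,0,0],[0,-0.2,-9,0,0],[0,-0.3,-12,0,0],[0,-0.4,-15,0,0],[0,-0.5,-18,0,0],[0,-0.6,-21,0,0],[0,-0.6,-24,0,0],[0,-0.7,-27,0,0],[0,-0.8,-30,0,0]]

```text
clock: 10.0
eef_pos: [598.0, -44.8, 195.9]
eef_rot: [-3.142, -0.0, -3.041]
wrist_force: [0.2, 0.8, -0.2]
finger_gap: 15.5
```

```bash
python3 - <<'E'
from h import *
c,P,s=wrist();c,P,s=wrist(); print(s['eef_pos'],s['wrist_force'],s['moment'],s['finger_gap'])
i=cv2.resize(c['img'][180:290,230:390,::-1],None,fx=5,fy=5,interpolation=cv2.INTER_CUBIC); cv2.imwrite('pics/w5c.png',i)
g=c['img'].astype(int).sum(2)
for u in (290,300,330,340): print(u,g[228:262,u].tolist())
print(g[236:242,306:322])
E
```

```text
[598.01399439 -45.18500562 195.95512044] [-0.2161062  -0.25948463 -0.64742705] [ 0.04707771 -0.03339905  0.03089094] 15.452192363724693
290 [408, 408, 409, 408, 409, 408, 406, 400, 382, 338, 296, 278, 273, 245, 197, 173, 169, 169, 169, 166, 164, 148, 127, 109, 99, 105, 127, 182, 237, 265, 267, 253, 256, 290]
300 [407, 409, 409, 412, 412, 409, 409, 402, 379, 339, 301, 282, 272, 241, 196, 170, 167, 165, 168, 166, 159, 146, 132, 139, 155, 181, 209, 243, 266, 278, 279, 279, 279, 279]
330 [245, 256, 268, 292, 340, 388, 401, 386, 345, 297, 279, 278, 268, 234, 187, 157, 154, 150, 150, 153, 139, 113, 100, 103, 124, 152, 180, 212, 246, 269, 275, 278, 277, 276]
340 [272, 330, 390, 412, 414, 414, 404, 380, 329, 282, 272, 276, 270, 240, 197, 175, 168, 167, 164, 156, 138, 114, 98, 89, 94, 116, 168, 223, 253, 266, 269, 273, 266, 253]
[[387 382 374 373 371 365 367 359 346 309 253 222 224 235 239 240]
 [348 341 332 327 323 316 303 290 278 250 213 196 217 241 254 253]
 [305 302 295 291 281 262 232 216 207 195 181 185 216 255 268 273]
 [284 284 282 277 261 229 194 172 171 169 171 182 220 260 277 279]
 [273 273 274 267 247 214 178 169 171 171 170 182 214 250 267 270]
 [243 246 245 241 226 201 178 169 168 168 167 178 199 225 233 234]]
```

>>> send_rows:
  series:
    - [[0,-0.1,-3,0,0],[0,-0.2,-6,0,0],[0,-0.2,-9,0,0],[0,-0.3,-12,0,0],[0,-0.4,-15,0,0],[0,-0.5,-18,0,0],[0,-0.6,-21,0,0],[0,-0.6,-24,0,0],[0,-0.7,-27,0,0],[0,-0.8,-30,0,0]]

```text
clock: 11.1
eef_pos: [601.8, -74.6, 196.0]
eef_rot: [3.142, -0.0, -3.041]
wrist_force: [-0.6, 0.7, -0.9]
finger_gap: 16.2
```

>>> send_rows:
  series:
    - [[0,-0.1,-3,0,0],[0,-0.2,-6,0,0],[0,-0.2,-9,0,0],[0,-0.3,-12,0,0],[0,-0.4,-15,0,0],[0,-0.5,-18,0,0],[0,-0.6,-21,0,0],[0,-0.6,-24,0,0],[0,-0.7,-27,0,0],[0,-0.8,-30,0,0]]

```text
clock: 12.1
eef_pos: [605.6, -104.4, 195.9]
eef_rot: [-3.142, -0.0, -3.041]
wrist_force: [0.4, 0.4, -0.1]
finger_gap: 15.3
```

>>> send_rows:
  series:
    - [[0,-0.1,-2,0,0],[0,-0.1,-4,0,0],[0,-0.1,-4,0,0],[0,-0.1,-4,0,0]]

```text
clock: 12.5
eef_pos: [606.1, -108.1, 195.9]
eef_rot: [3.142, -0.0, -3.041]
wrist_force: [0.2, 0.4, -0.7]
finger_gap: 16.1
```

```bash
python3 - <<'E'
from h import *
c,P,s=wrist();c,P,s=wrist(); print(s['eef_pos'],s['wrist_force'],s['moment'],s['finger_gap'])
i=cv2.resize(c['img'][180:290,230:390,::-1],None,fx=5,fy=5,interpolation=cv2.INTER_CUBIC); cv2.imwrite('pics/w6c.png',i)
g=c['img'].astype(int).sum(2)
for u in (306,308,330,340): print(u,g[228:262,u].tolist())
for v in (244,247): print(g[v,290:325].tolist())
E
```

```text
[ 606.08369861 -108.02179433  195.9486371 ] [ 0.38781458  0.85471513 -0.8964597 ] [ 0.04517704 -0.01443786  0.04279601] 15.501454546268253
306 [401, 398, 400, 397, 395, 396, 389, 376, 339, 281, 229, 188, 172, 165, 156, 154, 152, 156, 153, 152, 153, 155, 167, 185, 216, 253, 274, 281, 279, 278, 278, 281, 280, 282]
308 [401, 397, 400, 398, 396, 394, 390, 377, 337, 288, 260, 246, 243, 221, 177, 160, 153, 152, 155, 155, 161, 166, 179, 193, 230, 264, 276, 278, 279, 281, 282, 283, 284, 286]
330 [249, 278, 307, 319, 323, 344, 362, 360, 339, 302, 286, 281, 276, 244, 195, 165, 156, 154, 153, 148, 135, 114, 98, 101, 125, 153, 182, 218, 251, 274, 283, 284, 283, 282]
340 [266, 326, 381, 405, 406, 403, 393, 368, 324, 292, 280, 281, 275, 245, 200, 171, 166, 162, 156, 151, 131, 104, 92, 90, 101, 137, 199, 246, 263, 264, 264, 261, 258, 248]
[289, 290, 291, 289, 289, 289, 291, 290, 289, 283, 264, 220, 171, 153, 153, 154, 152, 154, 153, 160, 166, 173, 176, 176, 174, 174, 172, 169, 165, 157, 154, 154, 155, 152, 153]
[290, 290, 290, 287, 289, 288, 292, 289, 292, 286, 277, 240, 181, 153, 151, 152, 152, 151, 155, 159, 168, 174, 173, 175, 174, 174, 174, 169, 167, 162, 155, 151, 150, 153, 156]
```

View pics/w6c.png

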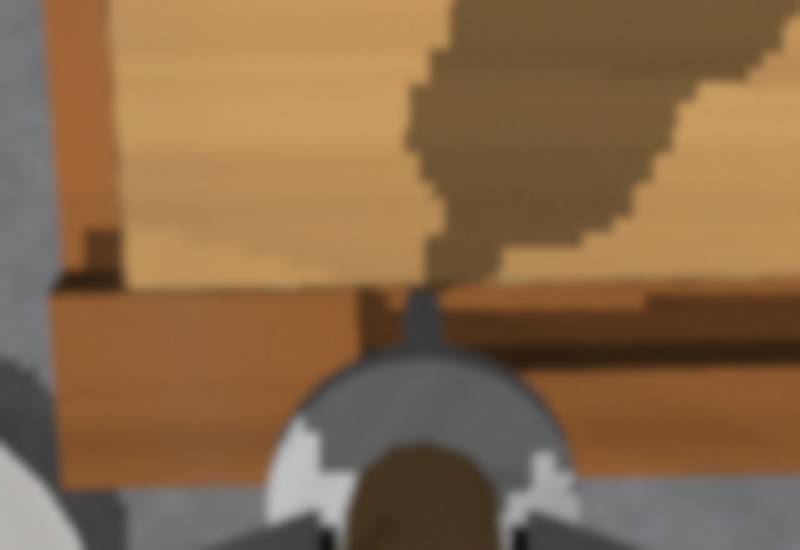

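>>> send_rows:
  series:
    - [[0,0,-2,0,0],[0,0,-2,0,0],[0,0,-2,-10,0],[0,0,-2,-40,0],[0,0,-2,-80,0],[0,0,-2,-120,0],[0,0,-2,-146,0],[0,2,25,-146,0],[0,7,65,-146,0],[0,12,105,-146,0]]

```text
clock: 13.6
eef_pos: [583.1, -3.9, 342.7]
eef_rot: [-3.142, 0.001, -3.042]
wrist_force: [0.7, 0.8, -0.1]
finger_gap: 15.4
```

>>> send_rows:
  series:
    - [[0,5,40,0,0],[0,10,80,0,0],[0,15,120,0,0],[0,20,160,0,0],[0,25,200,0,0],[0,30,240,0,0],[0,34,275,0,0],[0,37,305,0,0],[0,37.5,315,0,0],[0,37.5,315,0,0]]

```text
clock: 14.6
eef_pos: [514.2, 305.6, 342.3]
eef_rot: [3.142, 0.0, -3.039]
wrist_force: [-1.4, -0.1, 0.8]
finger_gap: 15.3
```

```bash
python3 - <<'E'
from h import *
np.set_printoptions(precision=2,suppress=True)
for i in range(4): c,P,s=wrist()
print(s['clock'],s['eef_pos'],s['eef_rot'],s['qd'],s['finger_gap'])
save(c,'w7.png')
d=manip.silhouettes('stand_hole0',c)[:2]; print([(q['rect'],q['conf']) for q in d])
print(proj(c,[[514.6,306.6,75],[s['eef_pos'][0],s['eef_pos'][1],s['eef_pos'][2]-101.4]],P))
E
```

```text
14.75 [514.89 303.68 342.24] [-3.14  0.   -3.04] [-0.01 -0.    0.    0.   -0.    0.  ] 15.636338487433632
[([281.6, 147.3, 75.1, 80.2], 0.58)]
[[316.04 193.62]
 [312.67 241.16]]
```

View pics/w7.png

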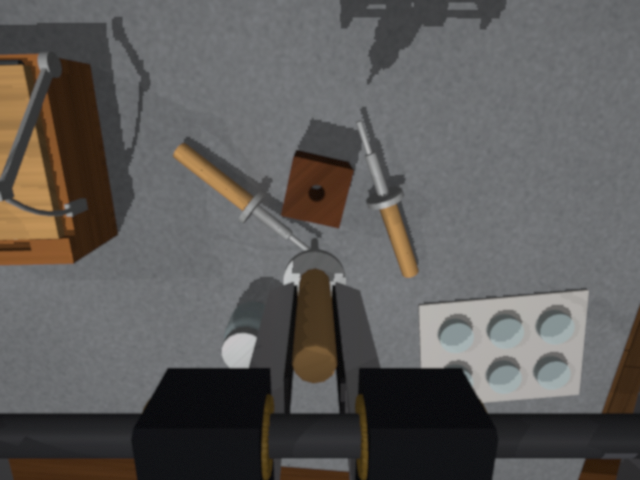

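>>> send_rows:
  series:
    - [[0,0,2,40,0],[0,0,2,80,0],[0,0,2,120,0],[0,0,2,150,0],[0,0,2,160,0],[0,0,2,170,0],[0,0,2,185,0],[0,0,2,205,0],[0,0,2,222,0],[0,0,2,230,0]]

```text
clock: 15.85
eef_pos: [514.6, 306.6, 111.9]
eef_rot: [3.141, 0.0, -3.041]
wrist_force: [-0.2, -0.0, -1.2]
finger_gap: 15.9
```

>>> send_rows:
  series:
    - [[0,0,0,0,0],[0,0,0,0.5,0],[0,0,0,0.5,0]]

```text
clock: 16.15
eef_pos: [514.7, 307.0, 112.5]
eef_rot: [3.141, 0.001, -3.041]
wrist_force: [0.3, 0.2, -0.8]
finger_gap: 15.5
```

```bash
python3 - <<'E'
from h import *
for i in range(3): c,P,s=wrist(); print(s['eef_pos'],s['wrist_force'],s['finger_gap'])
E
```

```text
[514.73670536 306.95057059 112.52571926] [ 0.28983938  0.19855798 -0.79233718] 15.531420094268098
[514.66404909 306.94583988 112.4239318 ] [-0.27015932  0.11523533 -0.84526371] 15.39749756721693
[514.57830593 306.89385914 112.21415757] [-0.4379325  -0.67909973 -0.72866524] 15.772060380518882
```

>>> send_rows:
  series:
    - [[0,0,-1,0.8,0],[0,0,-1,0.8,0],[0,0,-1,0.8,0],[0.6,0,-1,0.8,0],[0.6,0,-1,0.8,0],[0.6,0,-1,0.8,0],[0.6,0,-1,0.8,0],[0.6,0,-1,0.8,0],[0.6,0,-1,0.8,0],[0.6,0,-1,0.8,0]]

```text
clock: 17.3
eef_pos: [514.4, 305.8, 110.6]
eef_rot: [-3.142, -0.0, -3.041]
wrist_force: [-0.0, -0.2, 0.4]
finger_gap: 56.6
```

>>> send_rows:
  series:
    - [[0.6,0,0,-20,0],[0.6,0,0,-60,0],[0.6,0,0,-105,0],[0.6,0,0,-150,0],[0.6,0,0,-190,0],[0.6,0,0,-230,0],[0.6,0,0,-230,0],[0.6,0,0,-230,0]]

```text
clock: 18.1
eef_pos: [514.4, 305.8, 340.9]
eef_rot: [3.141, 0.001, -3.041]
wrist_force: [0.5, -0.3, -0.7]
finger_gap: 56.3
```

```bash
python3 - <<'E'
from h import *
np.set_printoptions(precision=2,suppress=True)
for i in range(3): c,P,s=wrist()
print(s['clock'],s['eef_pos'],s['finger_gap'])
i=c['img'][120:260,240:400,::-1]; 
print(proj(c,[[514.6,306.6,75],[514.6,306.6,155]],P))
t=manip.camera('top'); sc=manip.camera('scene')
A=cv2.resize(i,None,fx=2.5,fy=2.5); B=cv2.resize(sc['img'][180:340,220:400,::-1],None,fx=2.2,fy=2.2)
H=np.zeros((360,800,3),np.uint8); H[:350,:400]=A; H[:352,400:796]=B; cv2.imwrite('pics/m8.png',H); save(sc,'sc8.png'); save(t,'t8.png')
for n,c in (('top',t),('scene',sc)):
    for q in ('pointer','pick_handle','jar','lid'): print(n,q,[(np.round(d['rect']).tolist(),round(d['conf'],2)) for d in manip.find_in(q,c)][:3])
E
```

```text
18.2 [514.18 305.66 339.18] 56.57493238109237
[[314.25 195.25]
 [314.19 213.31]]
top pointer [([280.0, 252.0, 10.0, 64.0], 0.51)]
top pick_handle [([122.0, 247.0, 20.0, 53.0], 0.8), ([161.0, 218.0, 86.0, 67.0], 0.55), ([143.0, 249.0, 22.0, 16.0], 0.54)]
top jar [([184.0, 147.0, 37.0, 32.0], 0.88)]
top lid [([293.0, 222.0, 114.0, 94.0], 0.56), ([280.0, 203.0, 131.0, 118.0], 0.46)]
scene pointer [([361.0, 208.0, 18.0, 14.0], 0.45)]
scene pick_handle [([393.0, 276.0, 65.0, 76.0], 0.82), ([467.0, 278.0, 24.0, 34.0], 0.72), ([496.0, 300.0, 27.0, 101.0], 0.65)]
scene jar [([378.0, 357.0, 40.0, 52.0], 0.65), ([246.0, 185.0, 113.0, 82.0], 0.23)]
scene lid []
```

View pics/m8.png

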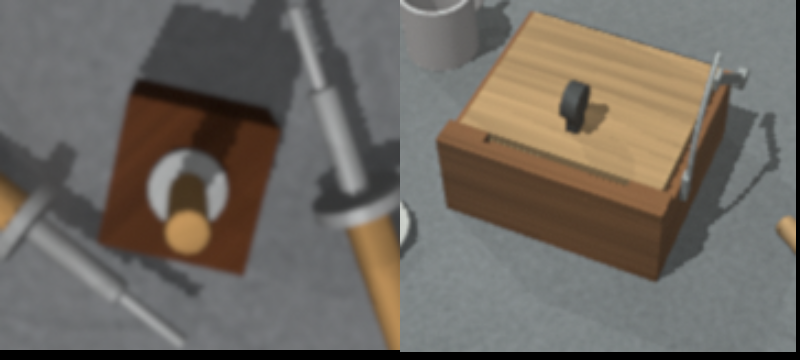

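The pick is upright and seated in its stand, and the lid is shut. Two views remain. Next I'll estimate the pointer angle and recheck the handle position.

```bash
cat >> h.py <<'E'
TH=np.radians(7.3); O=np.array([519.8,-56.5,0])
def B(x,y,z): return O+[x*np.cos(TH)-y*np.sin(TH),x*np.sin(TH)+y*np.cos(TH),z]
def ptr(a,r=144): return B(-90+r*np.cos(a),121,98+r*np.sin(a))
E
python3 - <<'E'
from h import *
np.set_printoptions(precision=1,suppress=True)
t=manip.camera('top'); sc=manip.camera('scene')
print('handle top view',onz(t,347.5,239,140), 'model',B(35,0,138), proj(t,B(35,0,138)))
for c in (t,sc):
    print('hub',proj(c,ptr(0,0)),'corner lip',proj(c,[B(100,110,104),B(100,-110,104)]))
    for a in (.5,.6,.7,.8): print(a,proj(c,ptr(a)))
A=cv2.resize(t['img'][200:345,265:355,::-1],None,fx=4,fy=4,interpolation=cv2.INTER_CUBIC); Bm=cv2.resize(sc['img'][185:285,320:400,::-1],None,fx=5,fy=5,interpolation=cv2.INTER_CUBIC)
H=np.zeros((580,770,3),np.uint8); H[:,:360]=A; H[:500,365:765]=Bm; cv2.imwrite('pics/m9.png',H)
E
```

```text
handle top view [555.  -53.4 140. ] model [554.5 -52.1 138. ] [[346.7 239.4]]
hub [[287.5 314.9]] corner lip [[284.3 213.7]
 [399.  203.4]]
0.5 [[279.9 242.4]]
0.6 [[280.  245.6]]
0.7 [[280.1 249.7]]
0.8 [[280.3 254.5]]
hub [[374.9 215.1]] corner lip [[339.  278.1]
 [235.8 243.2]]
0.5 [[358.3 234.6]]
0.6 [[360.2 227.4]]
0.7 [[362.3 220.1]]
0.8 [[364.5 212.6]]
```

View pics/m9.png

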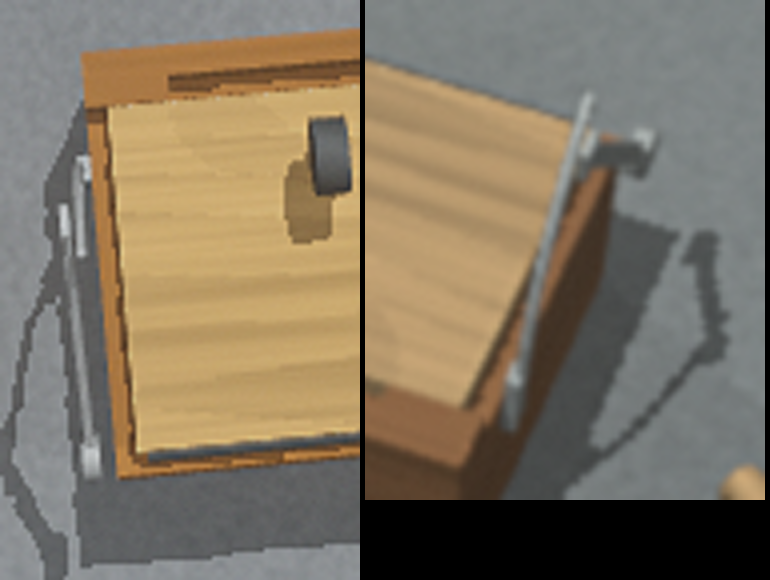

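>>> send_rows:
  series:
    - [[0.6,0,-30,0,0],[0.6,-1,-75,0,0],[0.6,-1,-120,0,0],[0.6,-2,-165,0,0],[0.6,-2,-210,0,-0.5],[0.6,-3,-255,0,-1],[0.6,-3,-300,0,-1.5],[0.6,-4,-340,0,-1.5],[0.6,-4,-361,0,-1.5],[0.6,-4,-361,0,-1.5]]

```text
clock: 19.85
eef_pos: [554.8, -55.3, 340.4]
eef_rot: [-3.141, -0.0, -3.018]
wrist_force: [-0.7, -0.4, -0.1]
finger_gap: 56.5
```

```bash
python3 - <<'E'
from h import *
np.set_printoptions(precision=1,suppress=True)
for i in range(5): c,P,s=wrist()
print(s['clock'],s['eef_pos'],np.degrees(s['eef_rot'][2]))
print('handle',proj(c,[B(35,0,138),B(35,0,156)],P),'hub',proj(c,ptr(0,0),P))
for a in (.6,.7,.8): print(a,proj(c,ptr(a),P))
for q in ('pointer','lid_handle'): print(q,[(np.round(d['rect']).tolist(),round(d['conf'],2)) for d in manip.find_in(q,c)][:3])
g=c['img'].astype(int); m=(g.max(2)<85)&(np.ptp(g,2)<25); m=m[60:300,240:400].astype(np.uint8)
n,l,st,ce=cv2.connectedComponentsWithStats(m); print([(st[i]+[240,60,0,0,0],ce[i]+[240,60]) for i in range(1,n) if st[i][4]>150])
save(c,'w10.png')
E
```

```text
20.05 [554.8 -52.  340.8] -172.65438940597164
handle [[313.  207.1]
 [312.9 211.8]] hub [[447.5  62.2]]
0.6 [[464.  211.5]]
0.7 [[470.2 203.9]]
0.8 [[476.7 193.9]]
pointer [([442.0, 50.0, 41.0, 149.0], 0.75)]
lid_handle [([203.0, 55.0, 224.0, 181.0], 0.69)]
[(array([240,  60, 160,   2, 295]), array([325.2,  60.5])), (array([306, 188,  17,  39, 629]), array([313.8, 207. ])), (array([240, 282,  14,  18, 216]), array([246.2, 291.6])), (array([376, 282,  24,  18, 362]), array([386.9, 291.9]))]
```

View pics/w10.png

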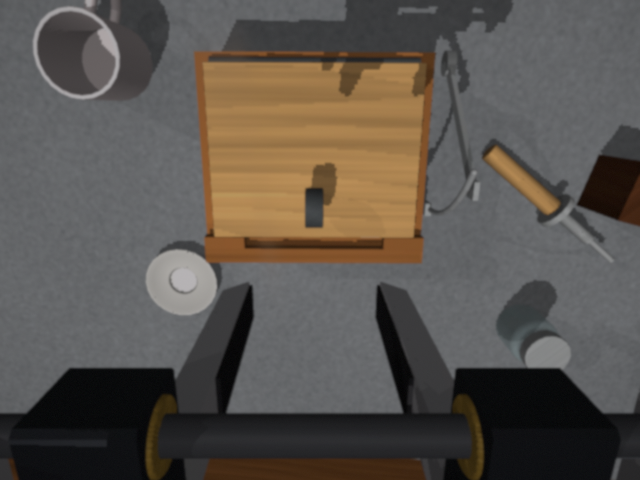

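The handle is at (314,207), as the model predicts. The pointer tip at about (477,198) gives an angle near 0.76 rad, in line with the top view (about 0.74). Now I'll lower and grip.

>>> send_rows:
  series:
    - [[0.6,0,0,45,0],[0.6,0,0,90,0],[0.6,0,0,135,0],[0.6,0,0,170,0],[0.6,0,0,195,0],[0.6,0,0,208,0],[0.6,0,0,214,0],[0.6,0,0,214,0],[0,0,0,214,0],[0,0,0,214,0]]
  newtons: 30

```text
clock: 21.2
eef_pos: [555.3, -53.0, 127.8]
eef_rot: [-3.141, 0.002, -3.014]
wrist_force: [-0.8, 0.5, -0.4]
finger_gap: 43.6
```

>>> send_rows:
  series:
    - [[0,0,0,0,0],[0,0,0,0,0],[0,0,0,0,0],[0,0,0,0,0],[0,0,0,0,0],[0,0,0,0,0]]

```text
clock: 21.8
eef_pos: [554.8, -52.5, 126.8]
eef_rot: [3.141, 0.0, -3.014]
wrist_force: [-1.8, 5.7, 3.0]
finger_gap: 15.4
```

>>> send_rows:
  series:
    - [[0,0,0,0,0],[0,2,0,-6,0],[0,4.6,0,-12.3,0],[0,7.3,0,-18.2,0],[0,10.4,0,-24,0],[0,13.8,0,-29.7,0],[0,17.4,0,-35.2,0],[0,21.2,0,-40.4,0],[0,25.4,0,-45.5,0],[0,25.4,0,-45.5,0]]

```text
clock: 22.8
eef_pos: [528.3, -55.7, 171.9]
eef_rot: [3.14, -0.002, -3.014]
wrist_force: [-4.4, 6.7, -4.7]
finger_gap: 15.5
```

```bash
python3 - <<'E'
from h import *
for i in range(2): c,P,s=wrist(); print(s['clock'],s['eef_pos'],s['wrist_force'],s['finger_gap'])
E
```

```text
22.8 [528.29911572 -55.73004496 171.94983864] [-4.38726134  6.65591722 -4.71717417] 15.464778965452227
22.85 [528.37494612 -55.72786559 171.83719932] [-5.42845539  5.43815854 -5.30633669] 15.954240953487204
```

>>> send_rows:
  series:
    - [[0,4.5,0,-4.8,0],[0,9.1,0,-9.5,0],[0,14,0,-13.9,0],[0,19,0,-18.1,0],[0,24.3,0,-22,0],[0,29.8,0,-25.6,0],[0,33.2,0,-27.6,0],[0,36.6,0,-29.6,0],[0,36.6,0,-29.6,0],[0,36.6,0,-29.6,0]]

```text
clock: 23.9
eef_pos: [492.3, -60.2, 201.2]
eef_rot: [3.14, -0.002, -3.014]
wrist_force: [-2.4, 7.2, -7.6]
finger_gap: 15.8
```

```bash
python3 - <<'E'
from h import *
np.set_printoptions(precision=1,suppress=True)
for i in range(3): c,P,s=wrist()
print(s['clock'],s['eef_pos'],s['wrist_force'],s['finger_gap'],s['qd'])
t=manip.camera('top'); sc=manip.camera('scene')
def lid(a,r,y,z=6): return B(-90+r*np.cos(a)-z*np.sin(a),y,98+r*np.sin(a)+z*np.cos(a))
for n,c2 in (('top',t),('sc',sc)):
    for a in (.68,.76,.84): print(n,a,'lid corners',proj(c2,[lid(a,163,100),lid(a,163,-100)]).tolist(),'ptr',proj(c2,ptr(a)).tolist())
    for q in ('lid','pointer','pick_handle'): print(q,[(np.round(d['rect']).tolist(),round(d['conf'],2)) for d in manip.find_in(q,c2)][:3])
A=cv2.resize(t['img'][195:345,265:425,::-1],None,fx=2.5,fy=2.5,interpolation=cv2.INTER_CUBIC); Bm=cv2.resize(sc['img'][130:320,225:400,::-1],None,fx=2.25,fy=2.25,interpolation=cv2.INTER_CUBIC)
H=np.zeros((430,800,3),np.uint8); H[:375,:400]=A; H[:Bm.shape[0],405:405+Bm.shape[1]]=Bm; cv2.imwrite('pics/m11.png',H)
E
```

```text
24.0 [492.3 -60.2 201.2] [-2.9  6.9 -6.8] 15.723227454476715 [0. 0. 0. 0. 0. 0.]
top 0.68 lid corners [[291.3633952895432, 239.96766021068063], [407.04062450600793, 229.25852693141258]] ptr [[280.0765618222531, 248.79163835188803]]
top 0.76 lid corners [[291.69855275981394, 244.33491896030858], [408.61971173983306, 233.46842071341513]] ptr [[280.23803642555, 252.47078076096665]]
top 0.84 lid corners [[292.0908468340028, 249.28932900548207], [410.2070336084232, 238.26338434952677]] ptr [[280.45302457859015, 256.6565596933819]]
lid [([292.0, 238.0, 102.0, 78.0], 0.83), ([394.0, 162.0, 45.0, 41.0], 0.39)]
pointer [([279.0, 250.0, 10.0, 69.0], 0.47)]
pick_handle [([167.0, 224.0, 80.0, 57.0], 0.66), ([145.0, 249.0, 21.0, 19.0], 0.65), ([103.0, 208.0, 36.0, 89.0], 0.63)]
sc 0.68 lid corners [[349.7929062682518, 216.0610112478247], [251.61705759769623, 186.14188549283506]] ptr [[361.83242809283075, 221.538175774538]]
sc 0.76 lid corners [[351.820550615608, 209.1811906610905], [253.36430065562013, 179.552954824793]] ptr [[363.5737141949182, 215.57844053189223]]
sc 0.84 lid corners [[353.95714142325227, 202.30611531885862], [255.32114154307766, 173.00142602069957]] ptr [[365.4042674736299, 209.5955858117551]]
lid [([254.0, 173.0, 109.0, 45.0], 0.56)]
pointer [([360.0, 213.0, 22.0, 6.0], 0.53), ([232.0, 170.0, 142.0, 135.0], 0.22)]
pick_handle [([394.0, 281.0, 66.0, 71.0], 0.71), ([497.0, 299.0, 25.0, 101.0], 0.65)]
```

```bash
python3 - <<'E'
from h import *
np.set_printoptions(precision=1,suppress=True,linewidth=200)
t=manip.camera('top'); sc=manip.camera('scene')
for n,c in (('top',t),('sc',sc)):
    for q in ('pointer','lid'):
        for d in manip.silhouettes(q,c)[:1]:
            y,x=np.nonzero(d['pixels']); print(n,q,d['conf'],'top',x[y==y.min()].mean(),y.min(),'bot',x[y==y.max()].mean(),y.max(),'left',x.min(),y[x==x.min()].mean(),'right',x.max(),y[x==x.max()].mean())
            if q=='lid' and n=='top': print([(u,y[x==u].min()) for u in range(292,410,8) if (x==u).any()])
g=t['img'].astype(int).sum(2); print(g[244:260,274:292])
g=sc['img'].astype(int).sum(2); print(g[204:226,352:384])
E
```

```text
top pointer 0.71 top 281.0 254 bot 287.5 318 left 280 255.5 right 289 313.5
top lid 0.92 top 315.5 236 bot 302.0 314 left 292 240.5 right 392 285.5
[(292, np.int64(239)), (300, np.int64(237)), (308, np.int64(236)), (316, np.int64(237)), (332, np.int64(285)), (340, np.int64(285)), (348, np.int64(286)), (356, np.int64(284)), (364, np.int64(283)), (372, np.int64(284)), (380, np.int64(284)), (388, np.int64(283))]
sc lid 0.8 top 310.5 172 bot 348.5 218 left 253 186.5 right 361 209.0
[[443 442 450 293 280 282 288 283 269 394 438 358 575 516 378 372 375 379]
 [439 446 327 283 290 291 290 282 275 406 458 343 328 295 375 376 378 375]
 [437 443 294 293 290 293 287 285 274 419 468 447 238 219 384 376 374 376]
 [434 436 278 283 292 293 294 287 281 423 467 477 256 252 363 375 372 371]
 [428 436 280 286 292 290 292 291 282 409 466 436 277 264 361 374 370 376]
 [420 425 271 271 284 289 285 282 277 365 471 438 275 277 335 369 375 378]
 [415 425 276 272 275 283 272 268 255 366 499 443 272 269 336 375 371 371]
 [425 430 276 282 285 352 492 496 270 357 499 450 271 273 329 373 372 372]
 [439 431 428 293
[... 2766 characters left out ...]
247 233 229 254 284 290 292 291 292 309 361]
 [158 154 157 158 151 197 369 491 419 266 217 240 221 200 195 183 162 172 227 258 264 261 251 255 287 349 372 386 397 395 397 416]
 [153 154 156 148 143 240 435 492 372 235 198 203 200 198 194 172 158 177 232 264 270 267 268 262 269 298 327 384 412 411 409 426]
 [153 151 151 149 152 273 448 459 315 205 193 196 201 200 188 168 162 180 244 270 265 264 256 255 255 251 259 295 310 307 330 385]
 [148 153 154 146 178 320 454 422 273 198 194 201 198 195 171 161 155 195 250 266 269 259 254 257 277 276 251 248 254 254 267 295]
 [151 153 148 139 204 367 452 371 241 192 197 201 200 190 167 161 159 194 251 260 263 258 254 281 362 375 318 288 282 258 247 247]]
```

```bash
python3 - <<'E'
from h import *
s=manip.read_state(); print(s['clock'],s['eef_pos'],s['finger_gap'],s['wrist_force'],manip.sign_off())
E
```

```text
the job is handed in; nothing more can be done
24.75 [492.33985832 -60.24277495 201.15808125] 16.165748282553608 [-2.07166608  6.63170164 -7.12013862] None
```

I ran the pick along the whole seam from the pointer's end at about 3 cm/s and put it back in its stand. I then raised the lid by its handle and handed the job in at 24.75 s, still gripping it; no verdict is reported.

**Last checks**
- **Pick run:** the tip stayed centred in the seam by the wrist images, with wrist forces under about 1 N. The measured travel was 124 mm. I commanded 2 mm more at the end before lifting.
- **Pick in stand:** upright in the hole and let go, seen from above in the wrist picture. In the last scene-camera check the detector reported only the two fallen look-alikes; the last top-camera check before that still had a hit at the stand.
- **Lid angle:** about 0.76 rad, worked out from the arm's travel, with the arm still and the fingers stopped on the handle at a gap of about 16 mm. The lid edge in the top view agrees.
- **Pointer angle:** the three cameras gave 0.74 to 0.80 rad. The lid should be within about 0.04 rad of it, against the 0.08 allowed.

**What went wrong or stayed unchecked**
- **Look-alikes:** both larger look-alike picks beside the stand fell over onto the table during my work there. I don't know exactly what tipped them. Neither touches the stand.
- **Bystanders:** the jar and pointer showed no shift beyond a few pixels, which is detector noise. I did not measure the mug and dish again, but they were in place in the last picture I viewed.
- **Final picture:** the viewing limit was reached, so the final lid pose was checked only from numbers.

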